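# Slide the short rack board home into its notch

### The arm

A 6-joint arm with a two-finger parallel gripper is mounted at the origin on a cart in front of the work surface, level with it; the furniture and walls round the work are solid. World frame = base frame: x ahead of the robot, y to its left, z up, the work surface at z = 0. Lengths are in m, angles in rad, forces in N, time in s.
With the tool pointing down it reaches from about 0.225 to 0.875 m from the base axis. Payload 3.4 kg.
Tool frame: the origin (TCP) lies midway between the tips of the shut fingers; the grasp point (between the pads) lies 19 mm behind it; z points along the fingers, y is the line along which they close (so a half turn about z gives the same grasp; the last joint's range is limited). The gripper opens to 85 mm and grips with 20 to 120 N. Pads are 22 mm wide; open, the fingers measure 114 mm over their backs; the gripper's body (76 mm by 85 mm) begins 54 mm behind the grasp point. The pads swing forward as they close: fully open they stand 13 mm farther back than shut.
Start: joints at [0.992, 0.276, 1.505, -0, 1.361, -0.121], TCP at [0.254, 0.516, 0.231] pointing down, gripper open.
Joint ranges: [-2.89, 2.89], [-0.75, 2.08], [0.22, 2.7], [-1.18, 4.32], [0.11, 2.71], [-2.7, 2.7]. Speed limits (rad/s): [2.57, 2.57, 3.14, 3.14, 3.14, 3.14].

### API

Orientations are given as a unit quaternion [x, y, z, w].
In Python, from workcell import get_obs, capture, finish_job, outline_of gives the robot as it stands.
- The arm moves only by the tool jog_arm, never from a script. Its argument "moves" is a list of rows, each a list of 3 entries, a list of its own where there are three numbers: the shift along the tool's x, y, z in cm, then the turn, a rotation vector about the tool's x, y, z in units of 5 degrees (1.0 is 5 degrees), then the opening in per cent of the stroke, from 0 (shut) to 100 (fully open). In form: [[[x, y, z], [wx, wy, wz], claw], ...]. A call has 1 to 5 rows; each row is the pose to reach, as a shift and turn from the pose commanded when the call began, along the tool's axes at that moment; what a row does not reach only later rows make up. A row lasts 1/10 s, in which the tool goes at most 50 mm and 8.59 degrees, less where a joint would pass 70% of its speed; a pose out of reach is approached as far as the arm can. A call with a gripper value outside its range is refused whole. The fingers move at their own pace and stop on an object; "force" is the grip in N (left out, the last holds). Time passes only in rows, so rows that repeat a pose let the fingers close. It gives the time, the measured TCP pose, the force, the opening and the grip force at its end, in the units of the state.
- get_obs(): the state, without advancing time (a new reading comes with each control period).
- capture(name): name is "side" or "top" or "wrist"; returns a dict with "frame" (400x640x3 uint8, red, green, blue), "z_map" (400x640 float32, m along the optical axis (not along the pixel's ray), 0 where there is no reading), "fx", "fy", "cx", "cy" (pixels), "view" (4x4, takes a point from world to camera coordinates). Camera axes: x right, y down, z forward; pixel columns grow to the right and rows downward; lengths in m; the calibration is good to about 2 mm. The wrist camera is an equidistant fisheye: a pixel r from the principal point sees the ray r / f radians off the axis. A picture is of the moment at which its call begins.
- finish_job(): hands the job in; it is judged then, once.
Trained networks look in a picture, given as the dict that the camera call returned (one of the last four; its "shot" number tells which), for a name from the list of things; names that differ only in an ending like _2 or _b are one class to them, and where a whole thing is asked for, a point or a joint stands for the part that bears it (a point fixed in the world has none). Each returns a list of dicts, best first, with "conf" (0 to 1); they miss things now and then, are a little off and sometimes report something else, mostly with a low value. They report only what shows in the picture. A call takes as long as a camera call.
- outline_of(label, picture): "pixels" (400x640 bool, what is visible of it) and "location" ([column, row] in pixels, amid what is visible of it).
The state is a dict: "clock": time; "joint_positions": joint angles; "qvel": joint speeds; "tau": joint torques, N m; "position": TCP position; "tcp_rot": TCP orientation; "ft_force": force on the tool from outside, world axes, zero at the start; "torque": the same for the moment, N m; "opening": opening from 0.0 (shut) to 1.0 (fully open); "gripper_force": force on a finger pad.
Only numpy, scipy, OpenCV 4.12 (cv2) and the standard library are available. Lean on these libraries where they do the work, as an engineer would, in place of code of your own. Each camera call takes 0.05 s, during which the arm holds its last target. There are 200 camera calls.

### The job

Two plywood boards lie on the rails of the low aluminium bench rack, one on each side of the notch in the middle. With the fingertips, push the shorter board along the rails until it drops into the notch and lies flat there, then take the hand away. Only push it, never pick it up off the rails; leave the longer board, the bottle, the cup and the tape roll where they are.

Things in the scene. Friction and masses are not known exactly. Their poses are not given: they have to be found in the camera images.
- board_rack: Low aluminium bench rack, cannot move: 126 mm wide (its x), 450 mm long (its y, along the rails), 60 mm high; origin on the bench under its centre. Two rails along y at x = +-48 mm, 18 mm wide, tops 50 mm above the bench; outside them guide plates, 114 mm apart inside, rise to 60 mm. The 78 mm gap between the rails is empty down to 23 mm above the bench: fingertips may reach in behind a board.
- notch (a point): Centre of the locating notch's floor, 42 mm above the bench in the middle of the rack. From y = -51 to +51 mm along the rack both rail tops are cut 8 mm lower than the rest, with square ends; the guide plates there rise only to 52 mm. A board pushed in tips front end first (its rear rises up to 8 mm), its rear drops last, as the notch's far end stops it.
- short_board: Shorter plywood board, loose, about 0.12 kg: 110 mm across the rails, 96 mm along them (its y), 12 mm thick; origin at the centre of its underside. Starts flat on the rails at either end of the rack, centre 120 to 150 mm from the middle. Slides with under 2 N. Seated: origin 42 mm above the bench, within 3 mm of the rack's middle along the rails.
- long_board: The longer plywood board, loose, same width and thickness but 126 mm along the rails (too long for the notch); origin at the centre of its underside. It lies flat on the rails on the other side of the notch, its centre 120 to 150 mm from the rack's centre, and is to be left alone.
- glue_bottle: Bystander: small round bottle with a screw cap, 40 mm across, 95 mm high, standing behind the rack (its far side); origin at the centre of its underside.
- cup: Bystander: clear plastic mixing cup, 91 mm across, 100 mm high, standing to the left of the rack; origin at the centre of its underside.
- tape_roll: Bystander: roll of masking tape lying flat, 94 mm across, 19 mm high, to the left of the rack; origin at the centre of its underside.

How it is judged:
By the outcome, as a careful person would: the job done as asked, in the order asked, and still so for the second after the job is handed in, with the robot touching nothing.
It also fails if it takes over 38 s, if anything falls off the work surface, if the arm or the gripper's body presses on something with over 40 N, if the wrist force passes 120 N, or if a joint passes its speed limit or range.

## Working session

There is one attempt and no reset: what is moved stays moved. The work goes in short steps, Python scripts to look and compute and a tool call to move; the robot and the scene stay as the last step left them, time stands still between calls to the robot, and variables do not carry over. Pictures are saved under pics/ and viewed, at most 10 in all, crops included, and the job is handed in when it is done.

Besides the shell and the picture viewer there is one more tool, called after "Request:" as a command line: name --argument value ..., lists and objects as JSON in quotes. jog_arm: Moves the arm, as the interface text tells. Its arguments: {"type":"object","properties":{"moves":{"type":"array"},"force":{"type":"number"}},"required":["moves"]}

```bash
mkdir -p pics
cat > h.py <<'E'
import numpy as np, cv2
from workcell import *
from scipy.spatial.transform import Rotation as R
def pts(c,m):
    v,u=np.nonzero(m&(c["z_map"]>0)); z=c["z_map"][v,u]
    p=np.c_[(u-c["cx"])/c["fx"]*z,(v-c["cy"])/c["fy"]*z,z]
    T=np.linalg.inv(c["view"]); return p@T[:3,:3].T+T[:3,3]
def save(n,c): cv2.imwrite(f"pics/{n}.png",c["frame"][:,:,::-1])
E
python3 - <<'E'
from h import *
s=get_obs(); print(s["clock"],s["position"],R.from_quat(s["tcp_rot"]).as_matrix().round(3),s["ft_force"])
c=capture("top"); save("top0",c); print(np.linalg.inv(c["view"]).round(3))
for n in ["board_rack","short_board","long_board","glue_bottle","cup","tape_roll"]:
    for o in outline_of(n,c)[:2]:
        p=pts(c,o["pixels"]); 
        print(n,o["conf"],o["location"],len(p),np.median(p,0).round(3) if len(p) else 0)
        if "board" in n and len(p):
            zt=np.median(p[:,2]); q=p[abs(p[:,2]-zt)<.008]
            r=cv2.minAreaRect((q[:,:2]*1000).astype(np.float32)); print("  rect",r)
d=capture("side"); save("side0",d)
E
```

```text
0.0 [0.25383762 0.51532587 0.23042839] [[-0.897  0.442 -0.001]
 [ 0.442  0.897 -0.002]
 [ 0.    -0.002 -1.   ]] [ 0.08815691 -0.3336116   0.34527531]
[[ 0.025 -0.996  0.089  0.361]
 [-0.999 -0.028 -0.032  0.188]
 [ 0.035 -0.088 -0.996  1.218]
 [ 0.     0.     0.     1.   ]]
board_rack 0.59 [370.4, 207.7] 3005 [0.449 0.025 0.049]
  rect ((440.0901794433594, 17.481765747070312), (448.7832336425781, 126.71434020996094), 86.325439453125)
short_board 0.91 [316.8, 204.0] 1800 [0.448 0.164 0.062]
  rect ((447.7182312011719, 163.82391357421875), (95.86253356933594, 112.62054443359375), 86.29055786132812)
short_board 0.55 [222.1, 159.5] 327 [0.554 0.403 0.003]
  rect ((552.72314453125, 414.4455871582031), (70.16217041015625, 95.470458984375), 77.2560043334961)
long_board 0.83 [423.7, 215.6] 2362 [ 0.431 -0.101  0.062]
  rect ((432.17254638671875, -103.92889404296875), (126.9919204711914, 114.89637756347656), 86.4252700805664)
long_board 0.3 [373.0, 210.0] 3489 [0.446 0.027 0.049]
  rect ((440.01397705078125, 17.74530029296875), (449.2491455078125, 126.63394165039062), 86.35196685791016)
glue_bottle 0.59 [343.6, 164.7] 231 [0.54  0.105 0.074]
cup 0.66 [223.8, 178.8] 52 [0.514 0.398 0.001]
tape_roll 0.76 [189.0, 217.7] 634 [0.389 0.464 0.018]
```

View pics/top0.png

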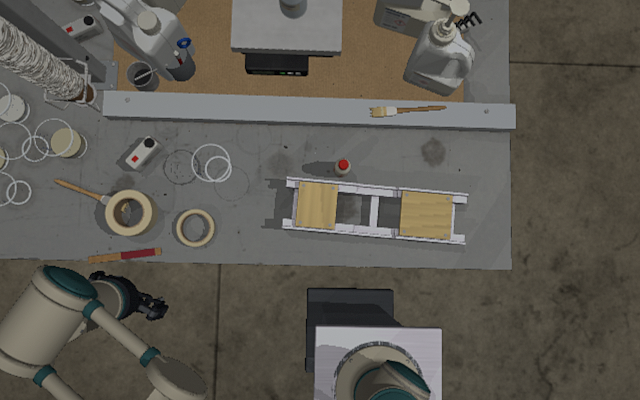

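View pics/side0.png

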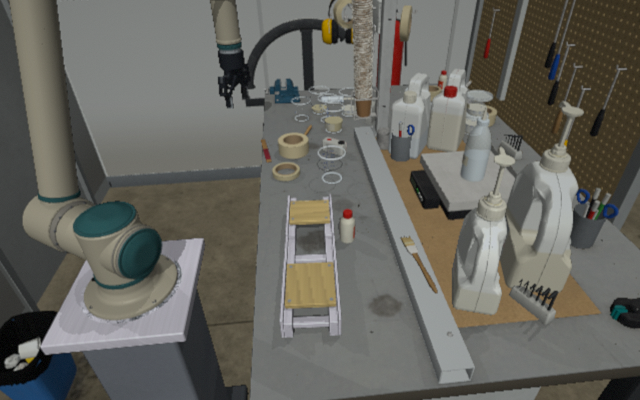

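The shorter board is the left one (px 317,204) and the longer one is at (424,216). The bottle is at (343,165), and the cup and tape are off to the left. I'll go above the space behind the short board.

```bash
cat >> h.py <<'E'
C=np.array([.440,.0175,0]); yr=np.array([.0586,.9983,0]); xr=np.array([.9983,-.0586,0])
RT=np.c_[yr,xr,[0,0,-1]]
def go(a,z,lat=0):
    s=get_obs(); M=R.from_quat(s["tcp_rot"]).as_matrix()
    t=C+yr*a+xr*lat+[0,0,z]
    print("shift cm",(M.T@(t-s["position"])*100).round(2),"turn",(R.from_matrix(M.T@RT).as_rotvec(degrees=True)/5).round(2))
def where():
    s=get_obs(); d=s["position"]-C; print("t",s["clock"],"along",d@yr,"lat",d@xr,"z",d[2],"F",s["ft_force"].round(2),s["opening"])
E
python3 -c "
from h import *
go(.216,.13)"
```

```text
shift cm [-30.3  -16.58  10.12] turn [-0.    0.   13.43]
```

Request:
jog_arm --moves '[[[-30.3,-16.6,6],[0,0,13.4],35],[[-30.3,-16.6,6],[0,0,13.4],35],[[-30.3,-16.6,6],[0,0,13.4],35],[[-30.3,-16.6,6],[0,0,13.4],35],[[-30.3,-16.6,6],[0,0,13.4],35]]'

```text
clock: 0.9
position: [0.3965, 0.3126, 0.1885]
tcp_rot: [0.57, 0.822, 0.0, 0.0]
ft_force: [1.0, 0.4, 1.1]
opening: 0.35
gripper_force: 0.0
```

```bash
python3 -c "
from h import *
where();go(.216,.13)"
```

```text
t 0.9 along 0.29209207962317596 lat -0.06076109537283721 z 0.18847616281232704 F [1.02 0.42 1.05] 0.3502736878582339
shift cm [-9.42  2.48  5.85] turn [ 0.01 -0.    4.77]
```

Request:
jog_arm --moves '[[[-9.4,2.5,5.8],[0,0,4.7],35],[[-9.4,2.5,5.8],[0,0,4.7],35],[[-9.4,2.5,5.8],[0,0,4.7],35],[[-9.4,2.5,5.8],[0,0,4.7],35],[[-9.4,2.5,5.8],[0,0,4.7],35]]'

```text
clock: 1.4
position: [0.4524, 0.2355, 0.1308]
tcp_rot: [0.723, 0.691, 0.0, -0.0]
ft_force: [-0.2, 1.1, -0.9]
opening: 0.349
gripper_force: 0.0
```

```bash
python3 -c "
from h import *
where();go(.216,.043)
c=capture('wrist');save('w1',c)
c=capture('side');f=c['frame'][170:350,240:380,::-1];cv2.imwrite('pics/s1.png',cv2.resize(f,None,fx=3,fy=3))"
```

```text
t 1.4 along 0.21832651360973707 lat -0.00037875749173743454 z 0.13078768773046268 F [-0.2   1.1  -0.89] 0.34906853511436686
shift cm [-0.24  0.04  8.78] turn [-0.   -0.01  0.15]
```

View pics/w1.png

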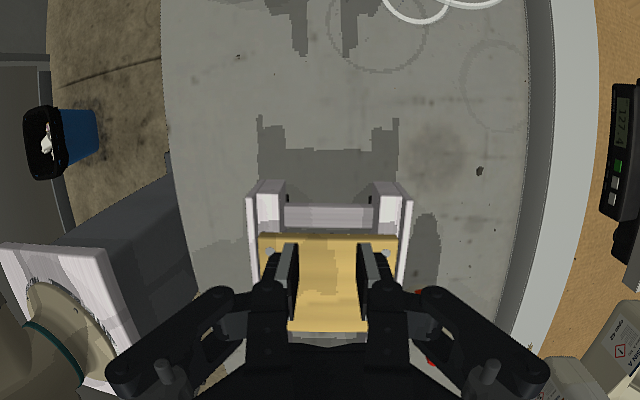

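View pics/s1.png

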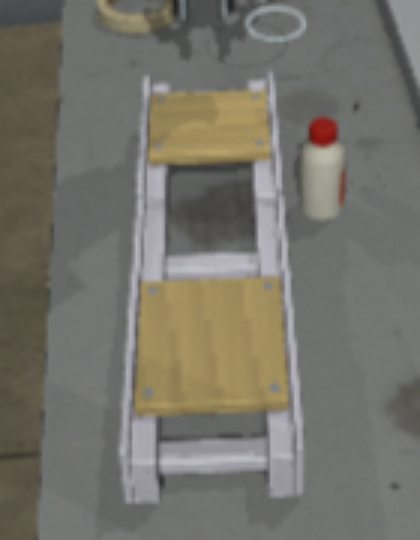

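The wrist view shows the fingers (px ~290 and 365) centred between the rails, with the board's rear edge at row 235 and a low crossbar behind it. I'll go straight down.

Request:
jog_arm --moves '[[[0,0,4],[0,0,0],35],[[0,0,7],[0,0,0],35],[[0,0,8.7],[0,0,0],35],[[0,0,8.7],[0,0,0],35]]'

```text
clock: 1.9
position: [0.4502, 0.2358, 0.0421]
tcp_rot: [0.723, 0.691, -0.002, -0.001]
ft_force: [-0.6, -0.2, -0.1]
opening: 0.352
gripper_force: 0.0
```

```bash
python3 -c "
from h import *
where();go(.11,.043)
c=capture('side');f=c['frame'][170:350,240:380,::-1];cv2.imwrite('pics/s2.png',cv2.resize(f,None,fx=3,fy=3))"
```

```text
t 1.9 along 0.21853471350783446 lat -0.00258991308126166 z 0.0421006978172125 F [-0.64 -0.18 -0.05] 0.3516039618546228
shift cm [-10.86   0.1   -0.08] turn [-0.04  0.01  0.17]
```

View pics/s2.png

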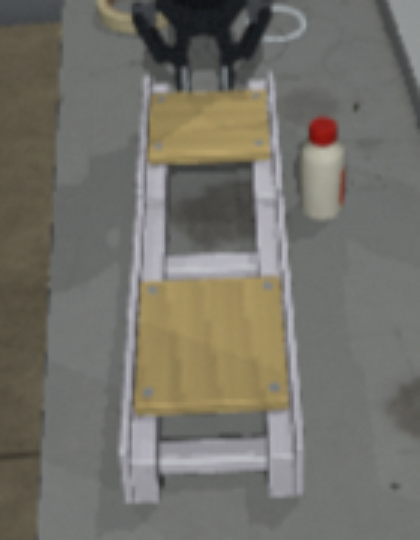

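Fingers are behind the board's rear edge and the board hasn't moved. Pushing now.

Request:
jog_arm --moves '[[[-1,0,0],[0,0,0.15],35],[[-2.5,0,0],[0,0,0.15],35],[[-4,0,0],[0,0,0.15],35],[[-5.5,0.1,0],[0,0,0.15],35],[[-7,0.1,0],[0,0,0.15],35]]'

```text
clock: 2.45
position: [0.4506, 0.1638, 0.0445]
tcp_rot: [0.728, 0.685, 0.001, 0.0]
ft_force: [0.2, 1.2, 0.6]
opening: 0.351
gripper_force: 0.7
```

```bash
cat >> h.py <<'E'
def board():
    c=capture("top")
    for n in ["short_board","long_board"]:
        o=outline_of(n,c)[0]; p=pts(c,o["pixels"]); q=p[(p[:,2]>.03)&(p[:,2]<.08)]
        a=(q-C)@yr; print(n,o["conf"],"along lo/hi",np.percentile(a,[1,99]).round(4),"z med",np.median(q[:,2]).round(4),
          "z by end",np.median(q[a<np.percentile(a,25),2]).round(4),np.median(q[a>np.percentile(a,75),2]).round(4))
    return c
E
python3 -c "
from h import *
where();board();where();go(.06,.043)"
```

```text
t 2.45 along 0.14664467781421092 lat 0.0020005760032376337 z 0.04450893401781869 F [0.2  1.21 0.61] 0.3508059612870202
short_board 0.57 along lo/hi [0.0499 0.1278] z med 0.0623 z by end 0.0624 0.0622
long_board 0.57 along lo/hi [-0.1833 -0.059 ] z med 0.0623 z by end 0.0624 0.062
t 2.6 along 0.1465445706433612 lat 0.0014924431197897163 z 0.044096932243609416 F [-0.09  0.29  0.31] 0.34735983368686774
shift cm [-8.65 -0.11  0.11] turn [ 0.01  0.   -0.05]
```

Request:
jog_arm --moves '[[[-1,-0.1,0],[0,0,0],35],[[-2,-0.1,0],[0,0,0],35],[[-3,-0.1,0],[0,0,0],35],[[-4,-0.1,0],[0,0,0],35]]'

```text
clock: 3.0
position: [0.4466, 0.1247, 0.0436]
tcp_rot: [0.728, 0.686, 0.0, -0.0]
ft_force: [-0.5, 1.0, 1.1]
opening: 0.353
gripper_force: 0.7
```

```bash
python3 -c "
from h import *
where();board();where();go(.06,.043)
c=capture('side');f=c['frame'][170:350,240:380,::-1];cv2.imwrite('pics/s3.png',cv2.resize(f,None,fx=3,fy=3))
p=pts(c,np.ones((400,640),bool));d=p-C;a=d@yr;m=(abs(d@xr)<.05)&(d[:,2]>.035)
for lo in np.arange(-.02,.15,.01):
  k=m&(a>=lo)&(a<lo+.01);print(round(lo,3),k.sum(),np.median(d[k,2]).round(4) if k.any() else '')"
```

```text
t 3.0 along 0.10741371080882887 lat 0.0003300589350593812 z 0.043590205818509586 F [-0.47  0.98  1.05] 0.352824914050257
short_board 0.74 along lo/hi [0.0015 0.0858] z med 0.0625 z by end 0.0629 0.0621
long_board 0.88 along lo/hi [-0.1824 -0.0593] z med 0.0624 z by end 0.0625 0.0623
t 3.15 along 0.10717163378551935 lat 7.142566723317224e-05 z 0.04336870328996742 F [-0.45 -0.46  0.13] 0.346498385885095
shift cm [-4.72  0.01  0.04] turn [-0.01  0.   -0.03]
-0.02 21 0.0426
-0.01 169 0.0502
0.0 137 0.0554
0.01 110 0.0571
0.02 126 0.0585
0.03 211 0.0627
0.04 1061 0.4151
0.05 486 0.4094
0.06 275 0.192
0.07 1381 0.2701
0.08 696 0.2473
0.09 777 0.1483
0.1 209 0.149
0.11 111 0.1562
0.12 57 0.4377
0.13 123 0.4415
0.14 117 0.4459
```

View pics/s3.png

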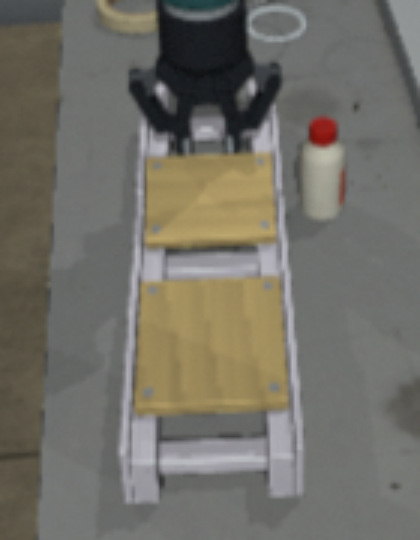

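The board's front has tipped into the notch (side px ~210,245) and the fingers are square behind it. I'll push on more slowly.

Request:
jog_arm --moves '[[[-1,0,0],[0,0,0],35],[[-2,0,0],[0,0,0],35],[[-3,0,0],[0,0,0],35],[[-3.8,0,0],[0,0,0],35],[[-4.2,0,0],[0,0,0],35]]'

```text
clock: 3.7
position: [0.444, 0.0825, 0.0435]
tcp_rot: [0.728, 0.685, -0.0, -0.0]
ft_force: [0.2, 0.5, -0.6]
opening: 0.35
gripper_force: 0.3
```

```bash
python3 -c "
from h import *
where();c=board();where()
c=capture('side');f=c['frame'][170:350,240:380,::-1];cv2.imwrite('pics/s4.png',cv2.resize(f,None,fx=3,fy=3))"
```

```text
t 3.7 along 0.06508487668325602 lat 0.0001851093168507389 z 0.04349755375199046 F [ 0.23  0.51 -0.57] 0.3504520050569064Traceback (most recent call last):
  File "<string>", line 3, in <module>
    where();c=board();where()
              ~~~~~^^
  File "h.py", line 20, in board
    o=outline_of(n,c)[0]; p=pts(c,o["pixels"]); q=p[(p[:,2]>.03)&(p[:,2]<.08)]
      ~~~~~~~~~~~~~~~^^^
IndexError: list index out of range
```

```bash
cat >> h.py <<'E'
def prof():
    c=capture("side"); hsv=cv2.cvtColor(c["frame"],cv2.COLOR_RGB2HSV)
    m=(hsv[:,:,1]>70)&(hsv[:,:,0]>10)&(hsv[:,:,0]<30)
    d=pts(c,m)-C; a=d@yr; k=(abs(d@xr)<.045)&(d[:,2]>.03)&(d[:,2]<.08)
    for lo in np.arange(-.08,.09,.01):
        j=k&(a>=lo)&(a<lo+.01)
        if j.any(): print(round(lo+.005,3),j.sum(),np.median(d[j,2]).round(4),end="; ")
    print(); return c
E
python3 -c "
from h import *
c=prof();where()
f=c['frame'][170:350,240:380,::-1];cv2.imwrite('pics/s4.png',cv2.resize(f,None,fx=3,fy=3))"
```

```text
-0.075 112 0.0626; -0.065 112 0.0626; -0.055 8 0.0618; -0.045 118 0.0518; -0.035 112 0.0548; -0.025 110 0.0559; -0.015 109 0.0567; -0.005 113 0.0577; 0.005 103 0.0582; 0.015 106 0.0593; 0.025 101 0.06; 0.035 88 0.0607; 0.045 94 0.0615; 0.055 21 0.0601; 
t 3.85 along 0.06566667403663738 lat 0.0003675602089962351 z 0.043582791373652854 F [ 0.08 -0.59 -0.23] 0.3455190469017507
```

View pics/s4.png

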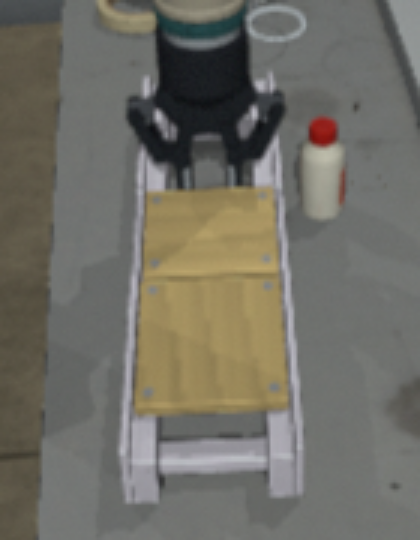

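The board is tipped with its rear still up, about 6 mm short. I'll finish in small steps.

Request:
jog_arm --moves '[[[-0.2,0,0],[0,0,0],35],[[-0.4,0,0],[0,0,0],35],[[-0.5,0,0],[0,0,0],35],[[-0.6,0,0],[0,0,0],35],[[-0.6,0,0],[0,0,0],35]]'

```text
clock: 4.35
position: [0.4439, 0.0775, 0.0436]
tcp_rot: [0.728, 0.686, 0.0, 0.0]
ft_force: [1.0, 0.9, 0.9]
opening: 0.353
gripper_force: 0.4
```

```bash
python3 -c "
from h import *
where();c=prof();where()"
```

```text
t 4.35 along 0.0601103889023983 lat 0.000347381632100119 z 0.04358699550450481 F [1.05 0.91 0.86] 0.35311173595548345
-0.075 119 0.0625; -0.065 107 0.0624; -0.055 14 0.0611; -0.045 118 0.0541; -0.035 98 0.0544; -0.025 107 0.0543; -0.015 102 0.0545; -0.005 94 0.0546; 0.005 98 0.0544; 0.015 91 0.0539; 0.025 90 0.0541; 0.035 86 0.0542; 0.045 68 0.054; 0.055 5 0.0521; 
t 4.4 along 0.060085419126502906 lat 0.0003239036668070509 z 0.043561961417114485 F [ 0.24  0.96 -0.19] 0.3469075186734373
```

It's seated flat (top at 54 mm throughout). I'll nudge it 2 mm towards the middle, then back off and lift.

Request:
jog_arm --moves '[[[-0.1,0,0],[0,0,0],35],[[-0.2,0,0],[0,0,0],35],[[-0.2,0,0],[0,0,0],35],[[1,0,0],[0,0,0],35],[[2.5,0,0],[0,0,0],35]]'

```text
clock: 4.9
position: [0.4449, 0.1023, 0.0434]
tcp_rot: [0.728, 0.685, -0.001, 0.0]
ft_force: [-0.6, -0.4, 0.3]
opening: 0.348
gripper_force: 0.0
```

Request:
jog_arm --moves '[[[0.5,0,-3],[0,0,0],35],[[0.5,0,-7],[0,0,0],35],[[2,0,-11],[0,0,0],35],[[6,0,-14],[0,0,0],35],[[10,0,-15],[0,0,0],35]]'

```text
clock: 5.4
position: [0.453, 0.2035, 0.1973]
tcp_rot: [0.729, 0.685, 0.003, 0.002]
ft_force: [0.1, -0.2, -0.5]
opening: 0.352
gripper_force: 0.0
```

```bash
python3 -c "
from h import *
where();c=prof();save('end',c);board()"
```

```text
t 5.4 along 0.18643253617304437 lat 0.0020563459350250945 z 0.19731746666116293 F [ 0.15 -0.21 -0.47] 0.35209416393902304
-0.075 116 0.0627; -0.065 104 0.0624; -0.055 15 0.0617; -0.045 117 0.0544; -0.035 100 0.0544; -0.025 102 0.0542; -0.015 107 0.0546; -0.005 97 0.0544; 0.005 98 0.0544; 0.015 96 0.0546; 0.025 90 0.0543; 0.035 86 0.0545; 0.045 49 0.0541; 0.055 2 0.0482; 0.065 1 0.0415; 
short_board 0.62 along lo/hi [-0.049   0.0457] z med 0.0542 z by end 0.0541 0.0543
long_board 0.85 along lo/hi [-0.1825 -0.0591] z med 0.0622 z by end 0.0622 0.0621
```

View pics/end.png

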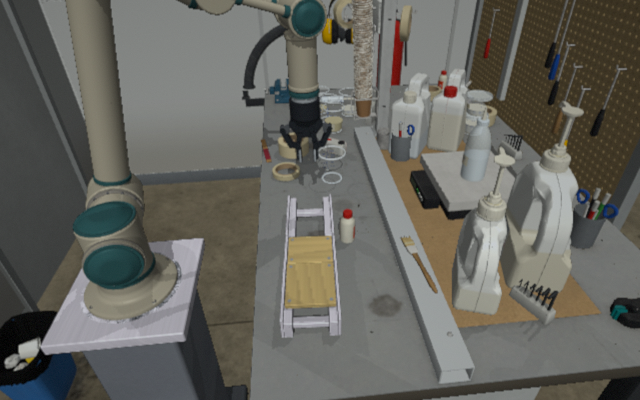

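The short board lies flat in the notch (px 310,250). The long board (310,285), bottle, cup and tape are where they started, and the hand is clear.

```bash
python3 -c "
from workcell import *
print(finish_job())"
```

```text
the job is handed in; nothing more can be done
None
```

The shorter board lies flat in the notch, about 1.5 mm from the rack's middle by the camera; the longer board, bottle, cup and tape roll were left alone, the hand is clear, and the job was handed in at about 5.5 s.

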